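# Hold a bag clip gaping over the taller card

### The job

Pick up the steel bag clip by its two handles, squeeze it wide open against its spring and lower it over the middle of the top edge of the taller of the two standing cards, so that the edge reaches a centimetre or two up between the open lips, one lip on each side. Finish while still holding the clip there, squeezed wide open, still and clear of the card, so that I can slip a refill note in beside the card before it closes. Do not push the card stands or the other things on the shelf about.

Things in the scene. Friction and masses are not known exactly. Their poses are not given: they have to be found in the camera images.
- clip_mid (a point): Centre of the hinge pin of the steel bag clip: two levers on a pin like a clothes peg, about 90 g. At the start it stands shut and upright on its two grey silicone lips, handles up, 92 mm tall, this point 45 mm above the shelf. x (level) runs across the mouth from lever to lever, y along the 64 mm pin, z up. The frame is fixed to the +x lever: squeezed evenly, it leans half the opening angle
- clip_handles (a point): Point midway between the two handles, 30 mm above the pin. Handles: flat plates 44 mm long in y, 3 mm thick, from 0 to 47 mm above the pin; shut, they flare to 44 mm over their outsides at the top; fully squeezed they stand parallel at a firm stop, 20 mm over their outsides, up to 50 mm above the pin. Squeezing takes 4 N at first, about 10 N wide open; if let go, it snaps shut
- clip_lever (a joint): Opening angle between the clip's two levers: 0 shut (lips touching), 0.5 rad at the stop (handles parallel, lips 22 mm apart at their lower ends, 17 mm at their upper ends, 10 mm higher). Grows as the handles are squeezed together; wide open means at least about 0.32
- lip_a (a point): Middle of the inner lower edge of the lip on the clip's +x side (lip 60 mm long in y, 10 mm thick, 10 mm tall, at the very bottom of the clip), 45 mm below the pin
- lip_b (a point): Middle of the inner lower edge of the other lip, on the clip's -x side; it meets lip_a when the clip is shut
- tall_stand: Stand with the taller card: a pale wooden block 56 x 120 x 25 mm (x, y, z), 0.5 kg, loose on the shelf, with a stiff brown card 3 mm thick (x) and 100 mm wide (y) standing upright in its middle, top edge 130 mm above the shelf. Origin under the block's centre; x is the card's normal, y along the card, z up
- tall_top (a point): Middle of the top edge of the taller card, 130 mm above the shelf, axes as its stand; the clip's mouth belongs around this point. From here the card runs 105 mm down to its block
- low_stand: Stand with the lower card, the one to leave alone: the same wooden block and card width, but the card's top edge is only 85 mm above the shelf. Origin under the block's centre. The two stands may have either place
- low_top (a point): Middle of the top edge of the lower card, 85 mm above the shelf
- jar: Bystander: terracotta-coloured ceramic jar with cap, 84 mm across, 110 mm tall, origin under its centre
- funnel: Bystander: green silicone funnel standing mouth down, 90 mm across, 95 mm tall, origin under its centre
- opener: Bystander: chrome can opener lying flat, 155 mm long (its x), 45 mm wide, 23 mm tall, origin near its middle
- tin: Bystander: food tin 74 mm across, 100 mm tall, origin under its centre
- mug: Bystander: white mug 80 mm across, 90 mm tall, handle to its +y, origin under its centre
- peg: Bystander: small wooden clothes peg lying down, 72 x 10 x 13 mm, origin under its centre

How it is judged (in metres and radians):
On the way:
1. the clip is lifted clear of the shelf in the fingers (height (world z) of lip_a above 0.03 m and contact force between the fingers and clip above 1 N), for 0.2 s.
At the end, for the whole second after the job is handed in: Fingers hold the clip still, opened at least 0.32 rad, a lip each side of the taller card (3 mm or more from its mid-plane), 6 to 34 mm below its top edge, within 20 mm of the middle, not touching it; cards within 15 mm of their start (taller upright to 0.08 rad), bystanders within 30 mm (value of joint clip_lever above 0.32 rad and ((x of lip_a in the frame of tall_top above 0.003 m and x of lip_b in the frame of tall_top below -0.003 m) or (x of lip_b in the frame of tall_top above 0.003 m and x of lip_a in the frame of tall_top below -0.003 m)) and z of lip_a in the frame of tall_top between -0.034 and -0.006 m and y of lip_a in the frame of tall_top between -0.02 and 0.02 m and z of lip_b in the frame of tall_top between -0.034 and -0.006 m and y of lip_b in the frame of tall_top between -0.02 and 0.02 m and contact force between the fingers and clip above 1 N and contact force between clip and tall_stand below 0.2 N and linear speed of clip below 0.02 m/s and distance of each of tall_top, low_top from where it was at the start of the episode below 0.015 m and angle between tall_stand's own z axis and vertical below 0.08 rad and distance of each of jar, funnel, opener, tin, mug, peg from where it was at the start of the episode below 0.03 m); the arm keeps its last pose, push and grip.
It fails at once if a card stand is shoved, or knocked over (distance of any of tall_top, low_top from where it was at the start of the episode above 0.025 m).
It fails at once if another thing on the shelf is knocked about (distance of any of jar, funnel, opener, tin, mug, peg from where it was at the start of the episode above 0.04 m).
It also fails if it takes over 35 s, if anything falls off the work surface, if the arm or the gripper's body presses on something with over 40 N, if the wrist force passes 120 N, or if a joint passes its speed limit or range.

### The arm

A 7-joint arm with a two-finger parallel gripper is mounted at the origin on the work surface. World frame = base frame: x ahead of the robot, y to its left, z up, the work surface at z = 0. Lengths are in mm, angles in rad, forces in N, time in s.
With the tool pointing down it reaches from about 400 to 850 mm from the base axis. Payload 10.4 kg.
Tool frame: the origin (TCP) lies midway between the tips of the shut fingers; the grasp point (between the pads) lies 19 mm behind it; z points along the fingers, y is the line along which they close (so a half turn about z gives the same grasp; the last joint's range is limited). The gripper opens to 85 mm and grips with 20 to 120 N. Pads are 22 mm wide; open, the fingers measure 114 mm over their backs; the gripper's body (76 mm by 85 mm) begins 54 mm behind the grasp point. The pads swing forward as they close: fully open they stand 13 mm farther back than shut.
Start: joints at [-1.14, 0.332, -0.065, 1.46, 0.022, 1.35, -0.088], TCP at [273.981, 561.77, 231.338] pointing down, gripper open.
Joint ranges: [-2.6, 2.6], [-0.5, 2.12], [-1.47, 1.34], [0.16, 2.42], [-1.27, 4.41], [0.06, 2.06], [-2.6, 2.6]. Speed limits (rad/s): [2.22, 2.22, 2.79, 2.79, 3.14, 3.14, 3.14].

### API

Orientations are given as [roll, pitch, yaw] about the fixed x, y, z axes, in that order (R = Rz(yaw) Ry(pitch) Rx(roll)).
In Python, from rig import r gives the robot as it stands. Calls block until the motion is done:
- r.reach(position, orientation): joint-space move of the TCP to a pose.
- r.move_straight(position, velocity=150, rotation=None): straight line of the TCP; rotation=None keeps the orientation; velocity is the mean speed in mm/s.
- r.goto_joints(angles): joint-space move.
- r.move_gripper(opening, grasp_force=None): opening from 0.0 (shut) to 1.0 (fully open); grasp_force is the grip in N (None keeps the last); returns when the fingers have stopped.
- r.wait(seconds).
- r.inverse_kinematics(position, orientation): joint angles nearest the present ones, or None.
- r.get_state(): the state.
- r.capture(name): name is "scene" or "top" or "wrist"; returns the picture (400x640x3 uint8, blue, green, red); there is no depth.
- r.camera_model(name): a dict with "fovy" (degrees; the focal length in pixels is half the picture's height over the tangent of half this angle, whatever the lens; pixels are square), "cx", "cy" (the principal point, pixels), "k1" (the pictures are not rectified: a ray, as slopes to the right and down, at radius r is drawn at 1 + k1 r^2 times it, then the intrinsics apply), "pose" (4x4, takes a point from camera to world coordinates); the wrist camera has in their place "mount" (4x4, takes a point from camera to tool coordinates, whose origin is the TCP and whose axes are the flange's). Camera axes: x right, y up, looking along -z (the intrinsics and any distortion apply to the point x, -y, -z); pixel columns grow to the right and rows downward; lengths in mm; the calibration is good to about 2 mm. A picture is of the moment at which its call begins: read the wrist's pose just before it. camera_model takes no time and is no camera call.
A pose or a line that the arm cannot do raises r.Unreachable and nothing moves.
- r.job_done(): hands the job in; it is judged then, once.
Trained networks look in the newest picture that a camera, given by its name, has taken for a name from the list of things; names that differ only in an ending like _2 or _b are one class to them, and where a whole thing is asked for, a point or a joint stands for the part that bears it (a point fixed in the world has none). Each returns a list of dicts, best first, with "confidence" (0 to 1); they miss things now and then, are a little off and sometimes report something else, mostly with a low value. They report only what shows in the picture. A call takes as long as a camera call.
- r.spot_in(camera, label): "xy" ([column, row] in pixels, amid what is visible of it).
- r.regions_of(camera, label): "mask" (400x640 bool, what is visible of it) and "xy" ([column, row] in pixels, amid what is visible of it).
The state is a dict: "time": time; "joint_positions": joint angles; "dq": joint speeds; "joint_torque": joint torques, N m; "ee_pos": TCP position; "eef_rot": TCP orientation; "contact_force": force on the tool from outside, world axes, zero at the start; "wrist_torque": the same for the moment, N m; "finger_gap": opening from 0.0 (shut) to 1.0 (fully open); "finger_force": force on a finger pad.
Only numpy, scipy, OpenCV 4.12 (cv2) and the standard library are available. Lean on these libraries where they do the work, as an engineer would, in place of code of your own. Each camera call takes 0.05 s, during which the arm holds its last target. There are 200 camera calls.

## Working session

There is one attempt and no reset: what is moved stays moved. The work goes in short steps, each a Python script; the robot and the scene stay as the last script left them, time stands still between calls to the robot, and variables do not carry over. Pictures are saved under pics/ and viewed, at most 10 in all, crops included, and the job is handed in when it is done.

```bash
ls; mkdir -p pics
python3 - <<'E'
from rig import r
import cv2,numpy as np
for n in ("scene","top","wrist"):
    im=r.capture(n); cv2.imwrite(f"pics/{n}0.png",im)
    m=r.camera_model(n); print(n,{k:(np.round(v,3).tolist() if not np.isscalar(v) else v) for k,v in m.items()})
a=cv2.imread("pics/scene0.png")
for n in ("scene","top","wrist"):
  for l in ("clip_mid","tall_stand","low_stand","tall_top","jar","funnel","opener","tin","mug","peg"):
    try: print(n,l,[(np.round(d["xy"]).tolist(),round(d["confidence"],2)) for d in r.spot_in(n,l)][:3])
    except Exception as e: print(n,l,e)
print(r.get_state())
E
```

```text
pics
scene {'fovy': 45.90458788027304, 'cx': 318.07032729788347, 'cy': 199.88194649872156, 'k1': -0.003988041990414949, 'pose': [[0.774, -0.348, 0.528, 1223.994], [0.633, 0.432, -0.642, -830.983], [-0.005, 0.832, 0.555, 781.538], [0.0, 0.0, 0.0, 1.0]]}
top {'fovy': 45.239062501408064, 'cx': 320.3127360065601, 'cy': 201.21683574906783, 'k1': -0.14299852074822036, 'pose': [[0.026, 0.979, -0.203, 278.073], [-1.0, 0.025, -0.006, -17.08], [-0.0, 0.203, 0.979, 1642.822], [0.0, 0.0, 0.0, 1.0]]}
wrist {'fovy': 62.312668921650165, 'cx': 313.85408790452493, 'cy': 203.22970872679582, 'k1': -0.024232622805049075, 'mount': [[-0.0, 0.955, 0.295, 74.088], [1.0, 0.0, -0.001, 0.106], [-0.001, 0.295, -0.955, -142.127], [0.0, 0.0, 0.0, 1.0]]}
scene clip_mid [([238.0, 258.0], 0.63)]
scene tall_stand [([186.0, 285.0], 0.72), ([353.0, 212.0], 0.63)]
scene low_stand [([370.0, 177.0], 0.61), ([353.0, 213.0], 0.47)]
scene tall_top [([354.0, 211.0], 0.86), ([187.0, 284.0], 0.55)]
scene jar [([351.0, 265.0], 0.61)]
scene funnel [([410.0, 227.0], 0.77)]
scene opener [([294.0, 197.0], 0.91)]
scene tin [([188.0, 
[... 789 characters left out ...]
139611  ,  0.33224133, -0.06471051,  1.46006709,  0.0215605 ,
        1.3499099 , -0.08853925]), 'dq': array([ 1.40157559e-04, -9.04435747e-04,  6.80717984e-04,  1.16363696e-03,
        3.62483413e-04, -3.99160862e-05,  1.47479107e-03]), 'joint_torque': array([ 1.21998860e-04, -6.25219274e+01,  4.92509140e-02, -3.91818774e+01,
        1.64998323e-02,  1.92968502e-03, -2.76703094e-05]), 'ee_pos': array([273.96050527, 561.78992765, 231.32744544]), 'eef_rot': array([ 3.14152814e+00, -6.20239951e-05,  2.68777192e+00]), 'contact_force': array([0.66809129, 0.47117526, 0.20529175]), 'wrist_torque': array([ 0.02738136, -0.01158808,  0.02472533]), 'finger_force': 0.0, 'finger_gap': 1.003627376422948}
```

Run:
```python
import cv2
a=cv2.imread("pics/scene0.png")[110:350,120:460]; cv2.imwrite("pics/s1.png",cv2.resize(a,None,fx=2.35,fy=2.35,interpolation=2))
a=cv2.imread("pics/top0.png")[110:300,160:480]; cv2.imwrite("pics/t1.png",cv2.resize(a,None,fx=2.5,fy=2.5,interpolation=2))
```

```text
(no output)
```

View pics/s1.png

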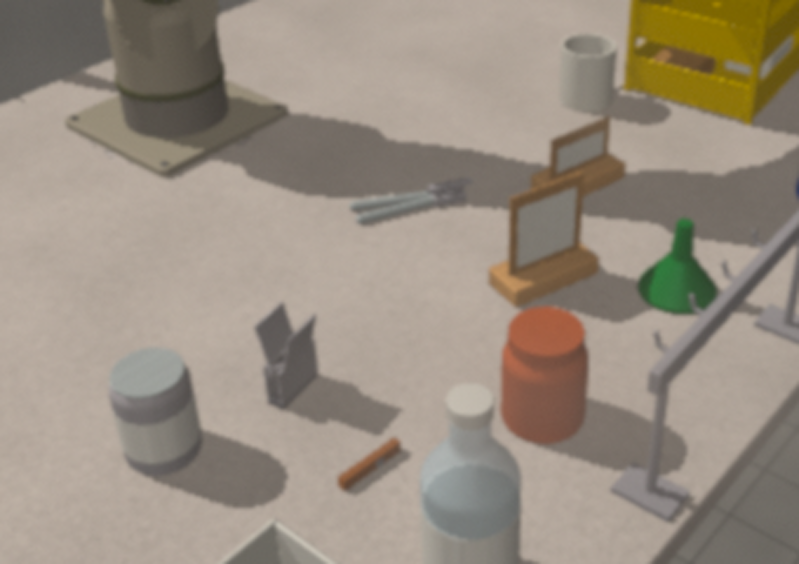

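View pics/t1.png

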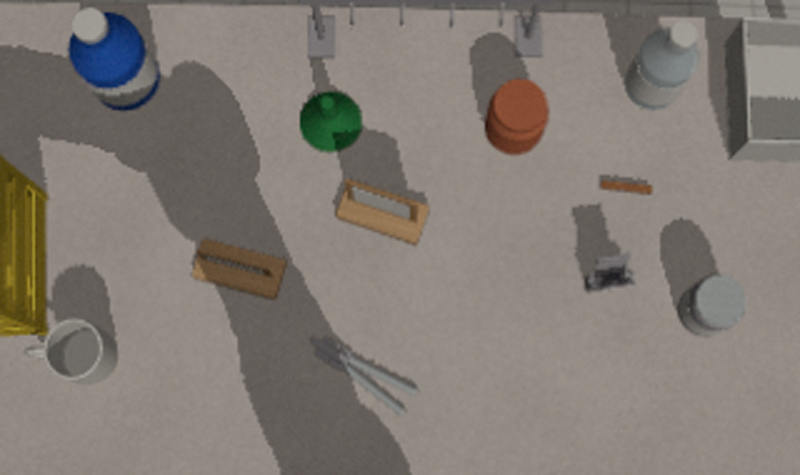

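The scene view shows the taller card in the middle, near (353,212), with the lower card behind it. The clip stands alone near (238,258), with the tin beside it. In the top view the tall card is near (313,195) and the clip near (403,219). I'll triangulate roughly now, then look from the wrist camera.

```bash
cat > h.py <<'E'
import numpy as np,cv2
from scipy.spatial.transform import Rotation as Ro
from rig import r
def cam(n,st=None):
    m=r.camera_model(n); 
    if n=="wrist":
        T=np.eye(4);T[:3,:3]=Ro.from_euler("xyz",st["eef_rot"]).as_matrix();T[:3,3]=st["ee_pos"];P=T@np.array(m["mount"])
    else: P=np.array(m["pose"])
    f=200/np.tan(np.radians(m["fovy"])/2)
    return dict(f=f,c=np.array([m["cx"],m["cy"]]),k=m["k1"],P=P)
def ray(c,px):
    d=(np.array(px,float)-c["c"])/c["f"]; u=d.copy()
    for _ in range(10): u=d/(1+c["k"]*(u@u))
    return c["P"][:3,3],c["P"][:3,:3]@np.array([u[0],-u[1],-1])
def onz(c,px,z):
    o,d=ray(c,px); return o+d*(z-o[2])/d[2]
def tri(obs):
    A=np.zeros((3,3));b=np.zeros(3);L=[ray(c,p) for c,p in obs]
    for o,d in L:
        d=d/np.linalg.norm(d);M=np.eye(3)-np.outer(d,d);A+=M;b+=M@o
    X=np.linalg.solve(A,b)
    return X,[np.linalg.norm(np.cross(X-o,d/np.linalg.norm(d))) for o,d in L]
def proj(c,X):
    q=c["P"][:3,:3].T@(np.array(X,float)-c["P"][:3,3]);u=np.array([q[0],-q[1]])/-q[2]
    return c["c"]+c["f"]*u*(1+c["k"]*(u@u))
E
python3 - <<'E'
from h import *
S,T=cam("scene"),cam("top")
s=lambda x,y:(120+x/2.35,110+y/2.35); t=lambda x,y:(160+x/2.5,110+y/2.5)
print("card top L(+y)",onz(T,t(349,182),130),"R",onz(T,t(416,206),130))
print("block corners",[onz(T,t(*p),25).round() for p in((335,214),(416,242),(428,207))])
print("scene card top",[onz(S,s(*p),130).round() for p in((512,204),(580,180))])
print("clip tri",tri([(S,(238,258)),(T,(404,220))]), "card tri",tri([(S,(353,212)),(T,(315,196))]))
for n,p,z in(("clip tin",(712,300),100),("jar",(518,103),110),("funnel",(328,108),90),("peg",(625,185),13),("opener",(365,370),10),("clip a",(587,287),80),("clipb",(632,275),80)): print(n,onz(T,t(*p),z).round())
E
```

```text
card top L(+y) [650.35024608  60.40541453 130.        ] R [620.64630375 -27.28977052 130.        ]
block corners [array([630.,  84.,  25.]), array([594., -29.,  25.]), array([643., -45.,  25.])]
scene card top [array([634., -35., 130.]), array([663.,  50., 130.])]
clip tri (array([ 545.96238484, -294.98593863,   55.9477169 ]), [np.float64(5.047119288288515), np.float64(5.047119288288384)]) card tri (array([633.09343977,  17.4955039 ,  51.78438269]), [np.float64(10.617166932007905), np.float64(10.617166932008042)])
clip tin [ 512. -418.  100.]
jar [ 770. -161.  110.]
funnel [762.  95.  90.]
peg [ 685. -321.   13.]
opener [418.  36.  10.]
clip a [ 528. -256.   80.]
clipb [ 546. -316.   80.]
```

```bash
cat > look.py <<'E'
from h import *
import pickle
def look(tag,labels,poses):
    out=[]
    for i,(p,psi) in enumerate(poses):
        r.reach(p,[np.pi,0,psi]); st=r.get_state(); im=r.capture("wrist"); cv2.imwrite(f"pics/{tag}{i}.png",im)
        det={l:[(d["xy"],d["confidence"],d["mask"]) for d in r.regions_of("wrist",l)] for l in labels}
        out.append((st,det)); print(tag,i,st["time"],st["ee_pos"].round(1),st["eef_rot"].round(3),{l:[(np.round(x[0]).tolist(),round(x[1],2)) for x in v] for l,v in det.items()})
    pickle.dump(out,open(tag+".pkl","wb"))
E
python3 - <<'E'
from look import *
p=np.radians(72); ax=np.array([np.cos(p),np.sin(p),0]); c=np.array([640,14,330.])
look("card",["tall_stand"],[(c+60*ax,p),(c-40*ax,p)])
p=np.radians(107); ax=np.array([np.cos(p),np.sin(p),0]); c=np.array([541,-287,290.])
look("clip",["clip_mid"],[(c+50*ax,p),(c-30*ax,p)])
ims=[cv2.imread(f"pics/{n}.png") for n in("card0","card1","clip0","clip1")]
cv2.imwrite("pics/m.png",cv2.resize(np.vstack([np.hstack(ims[:2]),np.hstack(ims[2:])]),(800,500),interpolation=cv2.INTER_AREA))
E
```

```text
card 0 3.9 [658.3  72.7 329.6] [-3.141 -0.     1.259] {'tall_stand': [([312.0, 196.0], 0.83), ([436.0, 268.0], 0.6)]}
card 1 4.4833 [627.3 -25.1 330.4] [ 3.141e+00 -1.000e-03  1.255e+00] {'tall_stand': [([309.0, 120.0], 0.63)]}
clip 0 5.5333 [ 527.6 -237.4  290. ] [ 3.141 -0.     1.869] {'clip_mid': [([323.0, 217.0], 0.82)]}
clip 1 6.05 [ 550.3 -315.9  289.3] [-3.14   0.     1.867] {'clip_mid': [([323.0, 152.0], 0.69)]}
```

View pics/m.png

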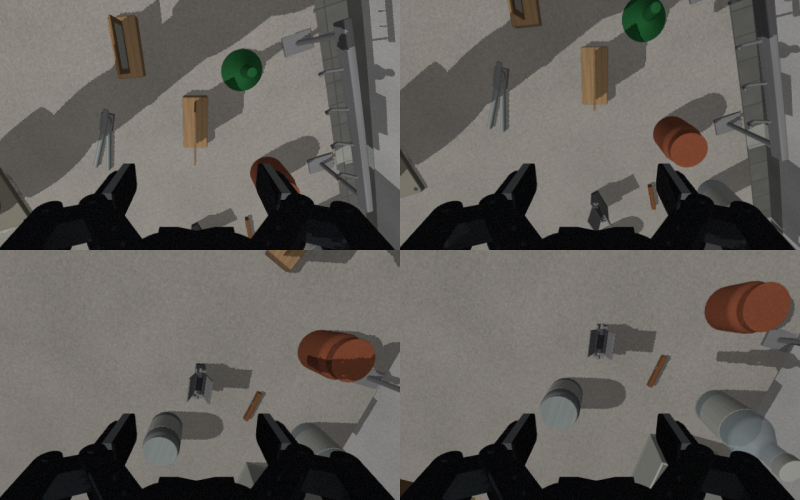

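The montage shows the tall stand at about (312,196) in card0 and (309,120) in card1, with its card edge-on. The clip is at (323,217) in clip0 and (323,152) in clip1. I'll zoom in to measure the edges.

Run:
```python
import cv2,numpy as np
o=[]
for n,x,y in(("card0",262,145),("card1",262,65),("clip0",272,172),("clip1",272,107)):
    c=cv2.resize(cv2.imread(f"pics/{n}.png")[y:y+125 if 0 else y+120,x:x+100],None,fx=4,fy=4,interpolation=cv2.INTER_CUBIC); o.append(cv2.convertScaleAbs(c,alpha=1.4))
# two pictures 800x480
cv2.imwrite("pics/z1.png",np.hstack(o[:2]));cv2.imwrite("pics/z2.png",np.hstack(o[2:]))
```

```text
(no output)
```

View pics/z1.png

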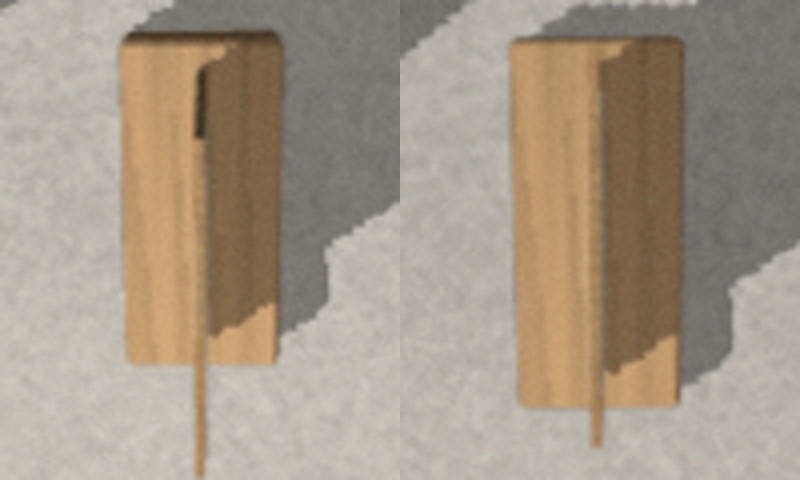

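View pics/z2.png

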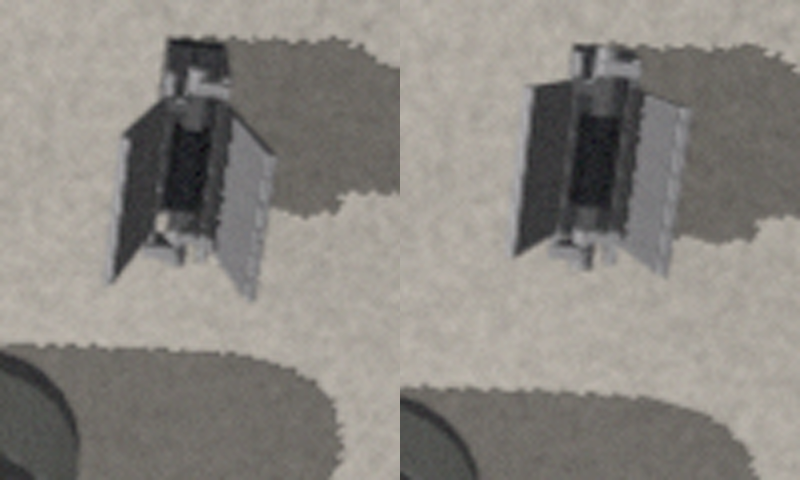

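The card's top edge runs in card0 from crop (200,137) to (200,476), and in card1 from (200,58) to (197,446). The clip's handle-top corners are clear in both clip views. Now I'll triangulate both.

```bash
cat > meas.py <<'E'
from h import *
import pickle
def cams(tag): return [cam("wrist",st) for st,_ in pickle.load(open(tag+".pkl","rb"))]
def go():
    cs=cams("card"); q=lambda p,x,y:(x+p[0]/4,y+p[1]/4)
    A=tri([(cs[0],q((200.5,137),262,145)),(cs[1],q((200,58),262,65))])
    B=tri([(cs[0],q((200,476),262,145)),(cs[1],q((197,446),262,65))])
    print("card",A,B,np.linalg.norm(A[0]-B[0]))
    cl=cams("clip"); P=[]
    for a,b in(((125,132),(129,88)),((109,282),(115,254)),((273,155),(288,108)),((252,298),(266,275))):
        X=tri([(cl[0],q(a,272,172)),(cl[1],q(b,272,107))]); P.append(X[0]); print("clip",X)
    P=np.array(P); m=P.mean(0); 
    print("clip centre",m,"ydir yaw",[np.degrees(np.arctan2(-(P[i]-P[i+1])[0],(P[i]-P[i+1])[1])) for i in(0,2)], "xdir",[np.degrees(np.arctan2(*(P[i+2]-P[i])[1::-1])) for i in(0,1)], np.linalg.norm(P[0]-P[1]),np.linalg.norm(P[2]-P[0]))
    d=A[0]-B[0]; print("card centre",(A[0]+B[0])/2,"yaw",np.degrees(np.arctan2(-d[0],d[1])))
    # block-based checks
    for n,c,pts,x,y in(("c0",cs[0],((122,42),(278,42),(127,363),(277,363)),262,145),("c1",cs[1],((112,40),(283,40),(118,407),(279,407)),262,65)):
        Q=np.array([onz(c,q(p,x,y),25) for p in pts]); d=(Q[0]+Q[1]-Q[2]-Q[3])/2; print("block",n,Q.mean(0).round(1),np.degrees(np.arctan2(-d[0],d[1])).round(2),np.linalg.norm(d))
go()
E
python3 meas.py
```

```text
card (array([656.00088441,  66.42189437, 119.3379938 ]), [np.float64(0.5664034249208438), np.float64(0.5664034249208607)]) (array([625.37371641, -26.07587235, 129.17375517]), [np.float64(0.03420166181428243), np.float64(0.034201661814071714)]) 97.93162139467556
clip (array([ 527.79566804, -273.10973802,   86.01947372]), [np.float64(0.10131699098672774), np.float64(0.10131699098676235)])
clip (array([ 535.97725843, -314.35865488,   92.44612151]), [np.float64(0.4895925404508348), np.float64(0.48959254045092665)])
clip (array([ 567.54770316, -265.61534071,   92.52300483]), [np.float64(0.11753260430385104), np.float64(0.117532604304043)])
clip (array([ 576.006379  , -308.70701065,   89.29434882]), [np.float64(0.20731229217631497), np.float64(0.20731229217635191)])
clip centre [ 551.83175216 -290.44768607   90.07073722] ydir yaw [np.float64(11.218824979886886), np.float64(11.105667090476029)] xdir [np.float64(10.67658002187418), np.float64(8.036376283703259)] 42.54072595625096 40.971773264141376
card centre [640.68730041  20.17301101 124.25587448] yaw -18.320353366188076
block c0 [640.6  21.6  25. ] -17.6 117.21643571890709
block c1 [640.6  21.1  25. ] -18.05 117.97973595787668
```

Run:
```python
from h import *
o=[np.pi,0,np.radians(101)]; p=np.array([551.8,-290.4,0])
r.reach(p+[0,0,170],o); r.move_straight(p+[0,0,57],120)
s=r.get_state(); print(s["time"],s["ee_pos"],s["contact_force"])
r.move_gripper(0.0,40); s=r.get_state(); print(s["time"],s["finger_gap"],s["finger_force"],s["ee_pos"],s["contact_force"])
r.move_straight(p+[0,0,130],100); r.wait(.2)
s=r.get_state(); print(s["time"],s["finger_gap"],s["finger_force"],s["ee_pos"],s["contact_force"])
a=r.capture("scene"); b=r.capture("wrist"); 
c=cam("scene");u=proj(c,[552,-290,110]).astype(int);x,y=max(u[0]-50,0),max(u[1]-60,0)
a=cv2.resize(a[y:y+100,x:x+100],(500,500),interpolation=2)
print("crop",x,y)
b=cv2.resize(b[200:400,260:380],(300,500),interpolation=2)
cv2.imwrite("pics/g1.png",np.hstack([a,b]))
```

```text
7.8 [ 552.32503013 -290.76093613   57.89856489] [-0.20559292 -0.36219012 -0.04670419]
8.4333 0.21785928387398698 43.0188775062561 [ 552.4384968  -291.7958344    59.23925333] [-4.16449024  0.91602387 17.34951885]
9.5167 0.21878821800523068 41.6011118888855 [ 551.49744299 -290.26197524  129.35886191] [ 0.55840055  0.60801373 -1.18125207]
crop 191 179
```

View pics/g1.png

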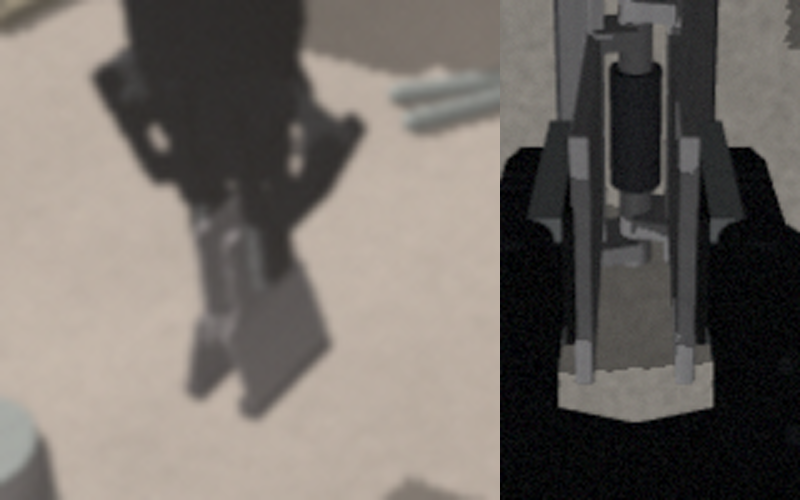

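The clip is wide open with parallel handles and lifted. I'll check its pose in the hand numerically from these pixels.

Run:
```python
from h import *
s=r.get_state(); c=cam("wrist",s); R=Ro.from_euler("xyz",s["eef_rot"]).as_matrix()
w=lambda x,y:(260+(x-500)/2.5,200+y/2.5)
for zt in(30,34,38):
    Q=[R.T@(onz(c,w(*p),s["ee_pos"][2]+zt)-s["ee_pos"]) for p in((578,137),(583,382),(689,137),(685,382))]
    print(zt,np.round(Q,1).tolist(),np.mean(Q,0).round(2))
S=cam("scene")
# lip lower corners (tool frame x=pin dir, y=mouth dir), z lip = tcp-59.2
for dz in(-55,-59.2,-63):
  for sx in(1,-1):
    print(dz,sx,[ (5*(proj(S,s["ee_pos"]+R@np.array([sx*30,y,0])+[0,0,dz+h])-[191,179])).round().tolist() for y,h in((11,0),(20.7,2.5),(-11,0),(-20.7,2.5))])
```

```text
30 [[19.9, -7.4, -30.0], [-24.8, -7.5, -30.0], [19.9, 9.2, -30.0], [-24.8, 9.4, -30.0]] [ -2.45   0.9  -30.  ]
34 [[21.9, -7.1, -34.0], [-21.3, -7.2, -34.0], [21.9, 8.9, -34.0], [-21.3, 9.1, -34.0]] [  0.3    0.91 -34.  ]
38 [[23.8, -6.8, -38.0], [-17.7, -6.9, -38.0], [23.8, 8.6, -38.0], [-17.7, 8.8, -38.0]] [  3.05   0.91 -38.  ]
-55 1 [[314.0, 334.0], [331.0, 336.0], [276.0, 320.0], [259.0, 310.0]]
-55 -1 [[238.0, 408.0], [255.0, 411.0], [199.0, 393.0], [182.0, 382.0]]
-59.2 1 [[315.0, 341.0], [332.0, 343.0], [277.0, 327.0], [260.0, 317.0]]
-59.2 -1 [[239.0, 415.0], [256.0, 418.0], [200.0, 400.0], [183.0, 390.0]]
-63 1 [[316.0, 347.0], [332.0, 349.0], [278.0, 333.0], [260.0, 323.0]]
-63 -1 [[240.0, 422.0], [257.0, 424.0], [201.0, 407.0], [183.0, 396.0]]
```

Run:
```python
from h import *
psi=np.radians(72); o=[np.pi,0,psi]; ty=np.array([np.sin(psi),-np.cos(psi),0])
s=r.get_state(); r.move_straight([*s["ee_pos"][:2],240],150)
p=np.array([640.8,21.4,0])-0.9*ty
r.reach(p+[0,0,245],o); r.move_straight(p+[0,0,205],60); r.wait(.4)
s=r.get_state(); print(s["time"],s["finger_gap"],s["finger_force"],s["ee_pos"],s["eef_rot"],s["contact_force"])
b=r.capture("wrist"); a=r.capture("scene"); t=r.capture("top")
c=cam("scene");u=proj(c,[640,21,140]).astype(int);x,y=u[0]-50,u[1]-55
cv2.imwrite("pics/h1.png",np.hstack([cv2.resize(a[y:y+100,x:x+100],(450,450),interpolation=2),cv2.resize(b[230:400,254:386],(350,450),interpolation=2)]));print(x,y)
```

```text
12.95 0.2161751490004134 41.60002648830414 [639.97366137  21.72812041 205.12360833] [ 3.14146813e+00 -1.48251464e-04  1.25664789e+00] [-0.48884621  0.40064668 -0.90558821]
303 129
```

View pics/h1.png

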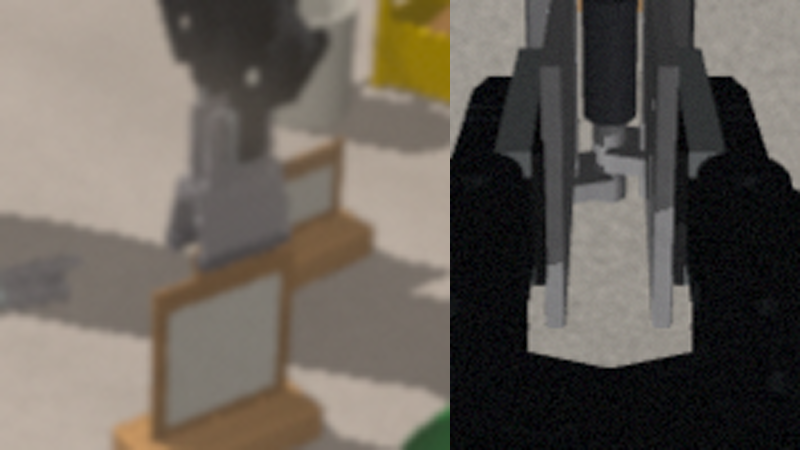

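The clip hangs just above the card's top edge. The card top runs from about (155,290) to (290,262) in the left crop, and the lip's lower edge from about (197,265) to (288,240). I'll compare these with the projections.

Run:
```python
from h import *
S=cam("scene"); s=r.get_state(); R=Ro.from_euler("xyz",s["eef_rot"]).as_matrix()
f=lambda X:(4.5*(proj(S,X)-[303,129])).round().tolist()
d=np.array([.309,.951,0]); n=np.array([.951,-.309,0]); m=np.array([640.8,21.4,130])
print("card",[f(m+1.5*n+k*d) for k in(-50,50)],[f(m-[0,0,105]+28*n+k*d) for k in (-60,60)])
print("lip",[f(s["ee_pos"]+R@np.array([k,y,0])+[0,0,-60+h]) for y,h in((20.7,2.5),(11,0)) for k in(-30,30)])
```

```text
card [[156.0, 294.0], [297.0, 243.0]] [[165.0, 472.0], [328.0, 405.0]]
lip [[205.0, 272.0], [291.0, 241.0], [195.0, 268.0], [280.0, 237.0]]
```

The projections match the picture to about a millimetre. I'll lower in steps and watch the force.

Run:
```python
from h import *
psi=np.radians(72); ty=np.array([np.sin(psi),-np.cos(psi),0]); p=np.array([640.8,21.4,0])-0.9*ty
for z in(192,183,173.5):
    r.move_straight(p+[0,0,z],40); s=r.get_state(); print(s["time"],s["finger_gap"],s["ee_pos"].round(1),s["contact_force"].round(2))
    if np.linalg.norm(s["contact_force"]-[-.5,.4,-.9])>3: print("contact");break
r.wait(.7); s=r.get_state(); print(s["time"],s["ee_pos"].round(1),s["contact_force"].round(2),s["wrist_torque"].round(3),s["finger_force"])
b=r.capture("wrist"); a=r.capture("scene"); r.capture("top")
c=cam("scene");x,y=303,129
cv2.imwrite("pics/f1.png",np.hstack([cv2.resize(a[y:y+100,x:x+100],(450,450),interpolation=2),cv2.resize(b[230:400,254:386],(350,450),interpolation=2)]))
```

```text
13.575 0.21684831431361345 [639.8  21.7 191.7] [-0.63 -0.09 -0.95]
13.95 0.21361591316786033 [639.8  21.7 182.7] [ 0.65 -0.13 -1.16]
14.3333 0.21714649994933605 [639.8  21.7 173.2] [ 0.27  0.52 -0.69]
15.0333 [640.   21.7 173.5] [-0.3  -0.29 -1.44] [-0.005 -0.062  0.033] 41.60014629364014
```

View pics/f1.png

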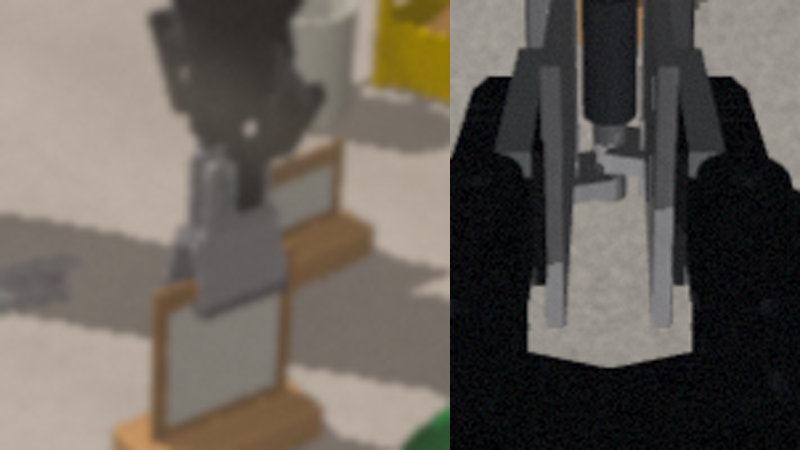

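The front lip now overlaps the card face by about 15 mm, and the other lip is behind the card. The stand hasn't moved and the wrist force shows only the clip's weight, so I'm handing in.

```bash
python3 -c "
from rig import r
print(r.job_done())"
```

```text
the job is handed in; nothing more can be done
None
```

The clip is held still and squeezed wide open over the middle of the taller card's top edge, one lip on each side and about 16 mm down. I saw no sign of it touching the card or of anything being moved, and I handed the job in at about 15 s; the judge's result was not shown.

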